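# Unscrew the leaning polishing barrel's lid and set it on the cork pad

### The job

Open the polishing barrel that leans in its wooden cradle: unscrew its lid counterclockwise until the thread is free, without wrenching it, and lift it away. Set the lid down gently on the round cork pad, wholly on the pad and standing on its skirt with the grip up, and let go. Leave the other things on the bench where they are.

Things in the scene. Friction and masses are not known exactly. Their poses are not given: they have to be found in the camera images.
- lid: aluminium screw lid, loose once unscrewed, 0.11-0.23 kg: twelve-sided skirt 66 mm across, 37 mm tall, and on top a straight bar grip 50 mm long, 14 mm thick, 34 mm tall (bar at z = 37 to 71 mm). Origin: centre of the skirt's open lower edge; z: lid axis towards the grip; x: along the bar; y: across it, the way to pinch it. Starts screwed fully home
- barrel: fixed black rubber drum, 110 mm in diameter, 110 mm tall, threaded aluminium neck at its end, in a wooden cradle (160 x 120 mm foot): its axis leans 30 degrees from vertical, roughly towards the robot. Origin: centre of the drum's underside; z: along the axis, out of the neck. Closed, the lid's origin is at z = 112 mm
- neck_rim (a point): centre of the neck's rim (54 mm over the threads, 34 mm tall). Right-hand thread with some 3 mm of play: turned counterclockwise seen from the grip's side the lid climbs 9 mm a turn, easily, is free after some 1.35 turns, after which (at 1.4 to 1.6 turns) it still rests on the thread and lifts straight off along the axis (raise it 45 mm to clear the neck). It stays put when let go
- pad_top (a point): centre of the top face of the fixed round cork pad, 124 mm in diameter, 6 mm thick, lying flat on the bench
- spool: bystander: copper-coloured spool, 60 mm in diameter, 50 mm tall, standing; origin under its centre
- bench_block: bystander: flat square steel block 70 x 70 x 22 mm; origin under its centre
- hammer: bystander: hammer 220 mm long lying at the back; origin under it, x along it
- jar: bystander: closed amber glass jar, 66 mm in diameter, 90 mm tall; origin under its centre
- tin: bystander: closed tin, 80 mm in diameter, 70 mm tall; origin under its centre
Not all that is in view belongs to the job. Leave any pink look-alike of the part that bears barrel alone.

How it is judged:
On the way, in this order (a step that is already met when the one before it is completed fails the run):
1. the lid climbs the thread: it is 6 to 16 mm up from home, still on the neck and in line with the barrel (z of lid in the frame of barrel between 0.118 and 0.128 m and angle between the z axis of lid and the z axis of barrel, either way round below 0.15 rad), for 0.3 s.
2. the lid is off the neck, lifted clear of it (distance between lid and barrel above 0.16 m and contact force between lid and barrel below 0.1 N), for 0.1 s.
At the end, for the whole second after the job is handed in: The lid stands at rest on its skirt on the cork pad, grip up (tilt under 0.1 rad), its centre within 30 mm of the pad's centre, and the gripper has let go of it (horizontal distance between lid and pad_top below 0.03 m and z of lid in the frame of pad_top between -0.003 and 0.004 m and angle between lid's own z axis and vertical below 0.1 rad and linear speed of lid below 0.02 m/s and contact force between the fingers and lid below 0.1 N); the robot touches nothing.
It fails at once if the lid is wrenched: more than 150 N between lid and barrel (contact force between lid and barrel above 150 N).
It fails at once if the lid is dropped: it moves faster than 0.5 m/s while the fingers do not touch it (linear speed of lid above 0.5 m/s and contact force between the fingers and lid below 0.05 N).
It fails at once if a bystander (spool, steel block, hammer, jar or tin) is shifted by more than 40 mm (distance of any of spool, bench_block, hammer, jar, tin from where it was at the start of the episode above 0.04 m).
It also fails if it takes over 72 s, if anything falls off the work surface, if the arm or the gripper's body presses on something with over 40 N, if the wrist force passes 120 N, or if a joint passes its speed limit or range.

### The arm

A 6-joint arm with a two-finger parallel gripper is mounted at the origin on the work surface. World frame = base frame: x ahead of the robot, y to its left, z up, the work surface at z = 0. Lengths are in m, angles in rad, forces in N, time in s.
With the tool pointing down it reaches from about 0.3 to 0.875 m from the base axis. Payload 6.4 kg.
Tool frame: the origin (TCP) lies between the finger pads; the fingertips stand 19 mm ahead of it and the grasp point (between the pads) is the TCP (ctrl.tips_ahead is the z of the fingertips in the tool frame, in m); z points along the fingers, y is the line along which they close (so a half turn about z gives the same grasp; the last joint's range is limited). The gripper opens to 85 mm and grips with 20 to 120 N. Pads are 22 mm wide; open, the fingers measure 114 mm over their backs; the gripper's body (76 mm by 85 mm) begins 54 mm behind the grasp point. The pads swing forward as they close: fully open they stand 13 mm farther back than shut.
Start: joints at [-1.311, 0.181, 1.607, -0, 1.354, -0.206], TCP at [0.258, -0.514, 0.227] pointing down, gripper open.
Joint ranges: [-2.99, 2.99], [-0.89, 2.07], [0.3, 2.58], [-1.14, 4.28], [0, 2.63], [-3.12, 3.12]. Speed limits (rad/s): [2.57, 2.57, 3.01, 3.14, 3.14, 3.14].

### API

Orientations are given as a unit quaternion [w, x, y, z].
In Python, from bench import readout, vision, ctrl gives the robot as it stands.
- The arm moves only by the tool play_rows, never from a script. Its arguments are lists of equal length, an entry for each row: "xyz": the shift along the tool's x, y, z in mm, a list of three; "rot": the turn, a rotation vector about the tool's x, y, z in rad, a list of three; "grip": the opening, from 0 (shut) to 1 (fully open). In form: {"xyz": [[x, y, z], ...], "rot": [[rx, ry, rz], ...], "grip": [grip, ...]}. A call has exactly 10 rows; each row is the pose to reach, as a shift and turn from the pose commanded when the call began, along the tool's axes at that moment; what a row does not reach only later rows make up. A row lasts 1/8 s, in which the tool goes at most 62.5 mm and 10.7 degrees, less where a joint would pass 70% of its speed; a pose out of reach is approached as far as the arm can. A call with a gripper value outside its range is refused whole. The fingers move at their own pace and stop on an object; the grip force is fixed at half the most. Time passes only in rows, so rows that repeat a pose let the fingers close, or fill a call up. It gives the time, the measured TCP pose, the force, the opening and the grip force at its end, in the units of the state.
- readout.get_obs(): the state, without advancing time (a new reading comes with each control period).
- vision.camera(name): name is "side" or "top" or "wrist"; returns a dict with "color" (480x640x3 uint8, red, green, blue), "depth" (480x640 float32, m along the optical axis (not along the pixel's ray), 0 where there is no reading), "camera_matrix" (3x3 intrinsics, pixels), "k1" (the pictures are not rectified: a ray, as slopes to the right and down, at radius r is drawn at 1 + k1 r^2 times it, then the intrinsics apply), "extrinsics" (4x4, takes a point from camera to world coordinates); the wrist camera has in their place "hand_eye" (4x4, takes a point from camera to tool coordinates, whose origin is the TCP and whose axes are the flange's). Camera axes: x right, y down, z forward; pixel columns grow to the right and rows downward; lengths in m; the calibration is good to about 2 mm. A picture is of the moment at which its call begins: read the wrist's pose just before it.
- ctrl.hand_in(): hands the job in; it is judged then, once.
The state is a dict: "time_s": time; "q": joint angles; "dq": joint speeds; "joint_efforts": joint torques, N m; "eef_pos": TCP position; "eef_rot": TCP orientation; "wrist_force": force on the tool from outside, world axes, zero at the start; "torque": the same for the moment, N m; "opening": opening from 0.0 (shut) to 1.0 (fully open); "grasp_force": force on a finger pad.
Only numpy, scipy, OpenCV 4.12 (cv2) and the standard library are available. Lean on these libraries where they do the work, as an engineer would, in place of code of your own. Each camera call takes 0.05 s, during which the arm holds its last target. There are 200 camera calls.

## Working session

There is one attempt and no reset: what is moved stays moved. The work goes in short steps, Python scripts to look and compute and a tool call to move; the robot and the scene stay as the last step left them, time stands still between calls to the robot, and variables do not carry over. Pictures are saved under pics/ and viewed, at most 10 in all, crops included, and the job is handed in when it is done.

Besides the shell and the picture viewer there is one more tool, called after "Call:" as name(argument=value, ...), one argument or row to a line, values as JSON. play_rows: Moves the arm, as the interface text tells. Its arguments: {"type":"object","properties":{"xyz":{"type":"array","items":{"type":"array","items":{"type":"number"}}},"rot":{"type":"array","items":{"type":"array","items":{"type":"number"}}},"grip":{"type":"array","items":{"type":"number"}}},"required":["xyz","rot","grip"]}

```bash
mkdir -p pics; cat > h.py <<'E'
import numpy as np, cv2
from scipy.spatial.transform import Rotation as R
from bench import readout, vision, ctrl
def T(o):
    q=o["eef_rot"]; M=np.eye(4); M[:3,:3]=R.from_quat([q[1],q[2],q[3],q[0]]).as_matrix(); M[:3,3]=o["eef_pos"]; return M
def cloud(name):
    o=readout.get_obs(); c=vision.camera(name)
    K=c["camera_matrix"]; k=c["k1"]
    d=c["depth"]; v,u=np.mgrid[0:480,0:640].astype(float)
    p=cv2.undistortPoints(np.stack([u.ravel(),v.ravel()],1)[:,None],K,np.array([k,0,0,0,0.]))[:,0].reshape(480,640,2)
    P=np.dstack([p[...,0]*d,p[...,1]*d,d])
    E=c["extrinsics"] if "extrinsics" in c else T(o)@c["hand_eye"]
    W=P@E[:3,:3].T+E[:3,3]; W[d==0]=np.nan
    return c["color"],W,E
def save(n,img): cv2.imwrite("pics/"+n,img[...,::-1])
E
python3 - <<'E'
from h import *
for n in("top","side"):
    c,W,E=cloud(n); save(n+"0.png",c); np.savez(n+"0.npz",c=c,W=W); print(n,E.round(3).tolist())
E
```

```text
top [[-0.027, -0.99, 0.142, 0.479], [-0.999, 0.023, -0.029, -0.085], [0.026, -0.142, -0.989, 1.045], [0.0, 0.0, 0.0, 1.0]]
side [[-0.941, -0.229, 0.251, 0.342], [-0.34, 0.623, -0.705, 0.644], [0.005, -0.748, -0.664, 0.812], [0.0, 0.0, 0.0, 1.0]]
```

View pics/top0.png

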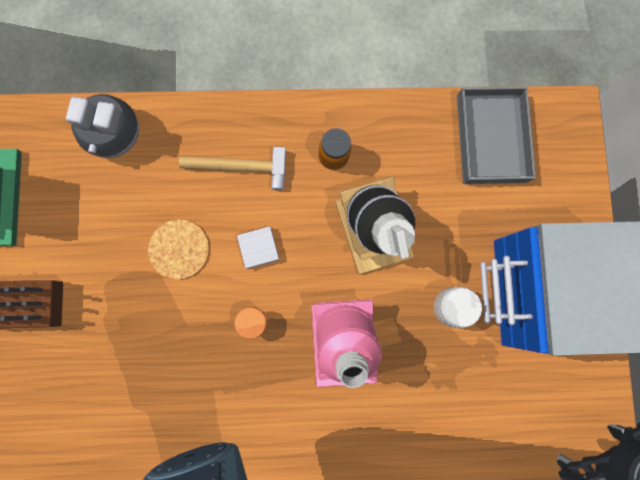

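View pics/side0.png

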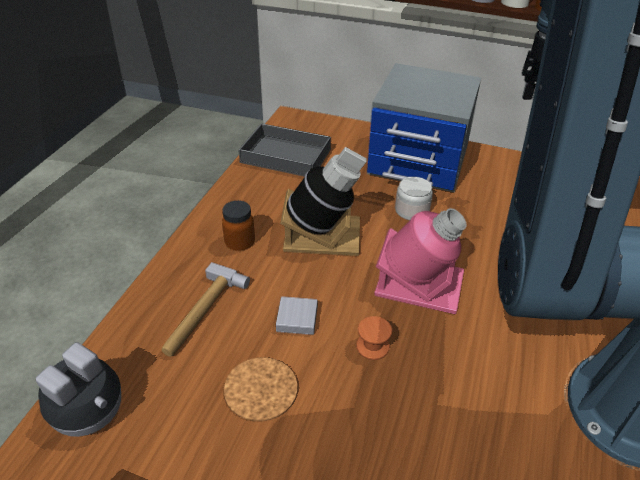

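The top view shows the black barrel's lid at about (395,237) with its bar, and the pad at (179,249). The pink decoy stands at (345,345). The side view shows the same lid at about (345,170) and the pad at (260,388). I'll fit lid, barrel and pad to the two clouds.

```bash
cat >> h.py <<'E'
from scipy.optimize import least_squares
def cyl(p,r,z0,z1):
    d=np.stack([np.hypot(p[:,0],p[:,1])-r,np.abs(p[:,2]-(z0+z1)/2)-(z1-z0)/2],1)
    return np.minimum(d.max(1),0)+np.linalg.norm(np.maximum(d,0),axis=1)
def box(p,c,h):
    d=np.abs(p-np.array(c))-np.array(h)
    return np.minimum(d.max(1),0)+np.linalg.norm(np.maximum(d,0),axis=1)
def frame(az,lean,bar):   # lid frame: z leaning by 'lean' towards azimuth az, bar angle about z
    return (R.from_rotvec(lean*np.array([-np.sin(az),np.cos(az),0]))*R.from_euler('z',bar)).as_matrix()
def sdf(x,P,up=0.112,drum=True,lean=None):
    p=(P-x[:3])@frame(x[3],np.pi/6 if lean is None else lean,x[4])
    s=np.minimum(cyl(p,.0335,0,.037),box(p,(0,0,.054),(.025,.007,.017)))
    if drum: s=np.minimum(s,cyl(p+[0,0,up],.055,0,.11))
    return s
E
cat > fit.py <<'E'
from h import *
a=np.load("top0.npz");b=np.load("side0.npz")
W=a["W"]
print("lid px",W[237,395],"drum",W[215,375],"pad",W[249,179])
# pad
m=np.zeros((480,640),bool);m[215:285,140:216]=True
q=W[m&(W[...,2]>.003)&(W[...,2]<.012)];c=a["c"][m&(W[...,2]>.003)&(W[...,2]<.012)]
(cx,cy),r=cv2.minEnclosingCircle(q[:,:2].astype(np.float32));print("pad",cx,cy,r,np.median(q,0))
Ps={}
for n,f in(("top",a),("side",b)):
    Wf=f["W"];col=f["c"].astype(int)
    grey=col.max(2)-col.min(2)<40
    Ps[n]=Wf[grey&(np.linalg.norm(Wf-W[237,395],axis=2)<.18)&(Wf[...,2]>.06)]
best=None
for key in(["top"],["side"],["top","side"]):
    P=np.concatenate([Ps[k] for k in key]);best=None
    for az in np.arange(2,4.5,.4):
        for bar in np.arange(0,3.1,.5):
            x0=np.r_[W[237,395]-frame(az,np.pi/6,0)[:,2]*.06,az,bar]
            s=least_squares(lambda x:sdf(x,P),x0,loss="soft_l1",f_scale=.003)
            if best is None or s.cost<best.cost: best=s
    print(key,len(P),best.x.round(4),np.median(abs(sdf(best.x,P))),best.cost)
x=best.x;F=frame(x[3],np.pi/6,x[4]);print(F.round(3).tolist(),"drum",x[:3]-.112*F[:,2],"grip",x[:3]+.054*F[:,2])
for n,(u,v) in dict(decoy=(352,365),spool=(250,323),jar=(336,140),block=(258,247),tin=(458,307),drw=(515,290)).items(): print(n,W[v,u].round(3))
o=readout.get_obs();print(T(o).round(3).tolist(),o["opening"])
E
python3 fit.py
```

```text
lid px [ 0.59187015 -0.24155754  0.20572515] drum [ 0.63700099 -0.21520911  0.16753089] pad [0.60440192 0.16627268 0.00723755]
pad 0.6064248085021973 0.17068946361541748 0.10196711868047714 [0.60518312 0.16807944 0.00615181]
['top'] 3711 [ 0.6127 -0.2433  0.1509  3.407   3.4133] 0.0011514678648084017 0.010373317892205476
['side'] 3926 [ 0.6102 -0.2422  0.1479  3.4109  0.2683] 0.0013146392538100904 0.008813877476715203
['top', 'side'] 7637 [ 0.6112 -0.2425  0.1498  3.4065  3.4026] 0.0016975106568015083 0.02160026801543773
[[-0.837, 0.259, -0.483], [-0.223, -0.966, -0.131], [-0.5, -0.002, 0.866]] drum [ 0.66526677 -0.2278439   0.05280582] grip [ 0.58516129 -0.24957203  0.19656603]
decoy [ 0.383 -0.163  0.192]
spool [0.452 0.018 0.052]
jar [ 0.803 -0.157  0.088]
block [0.603 0.004 0.023]
tin [ 0.472 -0.381  0.074]
drw [ 0.5   -0.48   0.105]
[[0.893, 0.449, -0.0, 0.258], [0.449, -0.893, 0.002, -0.513], [0.0, -0.002, -1.0, 0.226], [0.0, 0.0, 0.0, 1.0]] 1.0012540915111423
```

The separate fits agree to about 3 mm. The lid origin is at (0.611,-0.2425,0.150), the lean azimuth is 195°, and the pad is at (0.605,0.168). I'll go up first, then work out the pre-grasp.

Call:
play_rows(
  xyz=[
    [0,0,-15],
    [0,0,-35],
    [0,0,-55],
    [0,0,-75],
    [0,0,-95],
    [0,0,-115],
    [0,0,-130],
    [0,0,-140],
    [0,0,-140],
    [0,0,-140],
  ],
  rot=[
    [0,0,0],
    [0,0,0],
    [0,0,0],
    [0,0,0],
    [0,0,0],
    [0,0,0],
    [0,0,0],
    [0,0,0],
    [0,0,0],
    [0,0,0],
  ],
  grip=[1,1,1,1,1,1,1,1,1,1],
)

```text
time_s: 1.35
eef_pos: [0.2582, -0.5135, 0.3657]
eef_rot: [-0.001, 0.973, 0.231, -0.0]
wrist_force: [-0.4, 0.5, 0.1]
opening: 1.0
grasp_force: 0.0
```

```bash
cat >> h.py <<'E'
x0=np.array([.6112,-.2425,.1498,3.4065,3.4026])
def tool(x,h,flip=False,lean=np.pi/6):  # tool pose gripping lid x with TCP at lid z=h
    F=frame(x[3],lean,x[4]); s=-1 if flip else 1
    M=np.eye(4);M[:3,:3]=np.stack([s*F[:,0],-s*F[:,1],-F[:,2]],1);M[:3,3]=x[:3]+h*F[:,2];return M
def rel(G,o=None):
    D=np.linalg.inv(T(o or readout.get_obs()))@G
    return (D[:3,3]*1000).round(1).tolist(),R.from_matrix(D[:3,:3]).as_rotvec().round(3).tolist()
E
python3 - <<'E'
from h import *
o=readout.get_obs();print(o["q"],o["eef_pos"])
for fl in(0,1):
    G=tool(x0,.16,fl);print(fl,G[:3,3],rel(G,o))
    for s in(1.5,1.8):
        M=R.from_euler('y',-s)*R.from_euler('z',.51)*R.from_matrix(G[:3,:3])*R.from_euler('z',-np.pi/2)
        print(M.as_euler('ZYZ'))
E
```

```text
[-1.31133077e+00  1.02601725e-01  1.41877365e+00 -3.38604519e-07
  1.62165555e+00 -2.06275212e-01] [ 0.25817699 -0.51345937  0.36571699]
0 [ 0.53399066 -0.26344559  0.28836406] ([358.7, -99.4, 77.6], [-0.762, -0.077, -2.843])
[ 0.37484532  1.2712489  -2.38583723]
[ 0.43028094  0.99480914 -2.51521202]
1 [ 0.53399066 -0.26344559  0.28836406] ([358.7, -99.4, 77.6], [-0.053, 0.522, 0.2])
[0.37484532 1.2712489  0.75575543]
[0.43028094 0.99480914 0.62638063]
```

Call:
play_rows(
  xyz=[
    [36,-10,4],
    [80,-22,12],
    [125,-35,22],
    [170,-47,32],
    [215,-60,44],
    [260,-72,56],
    [300,-83,66],
    [335,-93,74],
    [358.7,-99.4,77.6],
    [358.7,-99.4,77.6],
  ],
  rot=[
    [-0.005,0.05,0.02],
    [-0.011,0.11,0.04],
    [-0.018,0.18,0.07],
    [-0.025,0.25,0.095],
    [-0.032,0.32,0.12],
    [-0.04,0.39,0.15],
    [-0.046,0.45,0.17],
    [-0.05,0.5,0.19],
    [-0.053,0.522,0.2],
    [-0.053,0.522,0.2],
  ],
  grip=[1,1,1,1,1,1,1,1,1,1],
)

```text
time_s: 2.6
eef_pos: [0.534, -0.262, 0.2875]
eef_rot: [-0.035, 0.958, 0.126, 0.256]
wrist_force: [0.3, -0.1, 0.3]
opening: 0.999
grasp_force: 0.0
```

```bash
python3 - <<'E'
from h import *
o=readout.get_obs();print(o["q"].round(3),rel(tool(x0,.16,1),o))
c,W,E=cloud("wrist");save("w1.png",c)
col=c.astype(int);grey=col.max(2)-col.min(2)<40
P=W[grey&(np.linalg.norm(W-x0[:3],axis=2)<.15)&(W[...,2]>.08)]
s=least_squares(lambda x:sdf(x,P),x0,loss="soft_l1",f_scale=.002);print(len(P),s.x.round(4),np.median(abs(sdf(s.x,P))))
F=frame(x0[3],np.pi/6,x0[4]);print("shift in lid frame mm",((s.x[:3]-x0[:3])@F*1000).round(1),rel(tool(s.x,.16,1)))
E
```

```text
[-0.923 -0.039  1.804  0.518  1.215  0.241] ([0.1, 1.4, -1.0], [-0.002, 0.001, 0.001])
11605 [ 0.6096 -0.2438  0.1506  3.4102  3.388 ] 0.0011846900472391036
shift in lid frame mm [1.2 0.9 1.7] ([-1.0, 1.6, -1.9], [0.001, 0.001, 0.016])
```

View pics/w1.png

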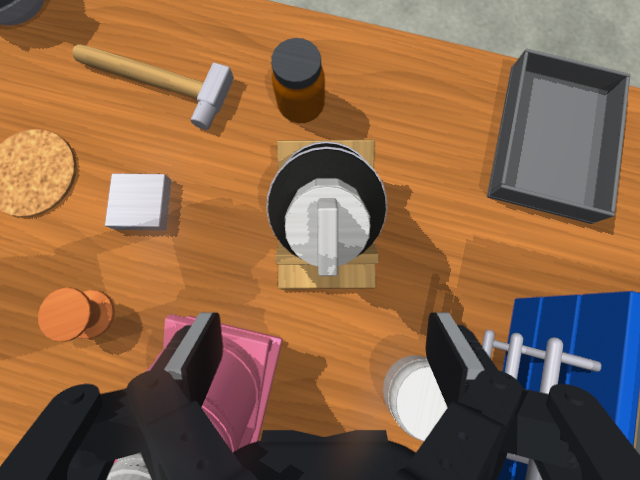

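The wrist picture shows the lid bar at about (328,235), centred between the fingers and vertical in the image, with nothing in the way. The fit agrees to within 2 mm, so I descend and close.

Call:
play_rows(
  xyz=[
    [0,1,12],
    [-1,1.6,26],
    [-1,1.6,40],
    [-1,1.6,54],
    [-1,1.6,68],
    [-1,1.6,80],
    [-1,1.6,90],
    [-1,1.6,96],
    [-1,1.6,99],
    [-1,1.6,99],
  ],
  rot=[
    [0,0,0],
    [0,0,0.01],
    [0,0,0.014],
    [0,0,0.014],
    [0,0,0.014],
    [0,0,0.014],
    [0,0,0.014],
    [0,0,0.014],
    [0,0,0.014],
    [0,0,0.014],
  ],
  grip=[1,1,1,1,1,1,1,1,1,1],
)

```text
time_s: 3.9
eef_pos: [0.5816, -0.2528, 0.2029]
eef_rot: [-0.036, 0.959, 0.119, 0.256]
wrist_force: [-0.3, 0.8, 1.1]
opening: 1.003
grasp_force: 0.0
```

Call:
play_rows(
  xyz=[
    [0,0,0],
    [0,0,0],
    [0,0,0],
    [0,0,0],
    [0,0,0],
    [0,0,0],
    [0,0,0],
    [0,0,0],
    [0,0,0],
    [0,0,0],
  ],
  rot=[
    [0,0,0],
    [0,0,0],
    [0,0,0],
    [0,0,0],
    [0,0,0],
    [0,0,0],
    [0,0,0],
    [0,0,0],
    [0,0,0],
    [0,0,0],
  ],
  grip=[0.5,0.3,0.2,0.1,0,0,0,0,0,0],
)

```text
time_s: 5.15
eef_pos: [0.5815, -0.2527, 0.203]
eef_rot: [-0.036, 0.959, 0.119, 0.256]
wrist_force: [-4.6, 2.1, 3.6]
opening: 0.135
grasp_force: 59.8
```

```bash
python3 - <<'E'
from h import *
o=readout.get_obs();print(o["q"].round(3),o["wrist_force"],o["torque"],o["opening"],o["grasp_force"])
x=np.array([.6098,-.2436,.1504,3.409,3.39]);print(rel(tool(x,.059,1),o))
E
```

```text
[-0.836  0.125  1.814  0.55   1.019  0.237] [-4.58751629  2.14643313  3.58855295] [0.30549194 0.57164695 0.16695858] 0.1351272794914803 59.787222054110316
([-0.5, -1.3, 1.4], [0.002, -0.0, -0.0])
```

Gripped with low forces. Now the first half turn, as two quarter turns.

Call:
play_rows(
  xyz=[
    [0,0,-0.2],
    [0,0,-0.4],
    [0,0,-0.7],
    [0,0,-0.9],
    [0,0,-1.1],
    [0,0,-1.4],
    [0,0,-1.6],
    [0,0,-1.8],
    [0,0,-2.1],
    [0,0,-2.3],
  ],
  rot=[
    [0,0,-0.15],
    [0,0,-0.3],
    [0,0,-0.46],
    [0,0,-0.62],
    [0,0,-0.78],
    [0,0,-0.94],
    [0,0,-1.1],
    [0,0,-1.26],
    [0,0,-1.42],
    [0,0,-1.57],
  ],
  grip=[0,0,0,0,0,0,0,0,0,0],
)

```text
time_s: 6.4
eef_pos: [0.5813, -0.2535, 0.205]
eef_rot: [0.157, 0.592, 0.763, 0.207]
wrist_force: [3.9, -0.6, -1.4]
opening: 0.139
grasp_force: 58.8
```

Forces are small, so I continue.

Call:
play_rows(
  xyz=[
    [0,0,-0.2],
    [0,0,-0.4],
    [0,0,-0.7],
    [0,0,-0.9],
    [0,0,-1.1],
    [0,0,-1.4],
    [0,0,-1.6],
    [0,0,-1.8],
    [0,0,-2.1],
    [0,0,-2.3],
  ],
  rot=[
    [0,0,-0.15],
    [0,0,-0.3],
    [0,0,-0.46],
    [0,0,-0.62],
    [0,0,-0.78],
    [0,0,-0.94],
    [0,0,-1.1],
    [0,0,-1.26],
    [0,0,-1.42],
    [0,0,-1.57],
  ],
  grip=[0,0,0,0,0,0,0,0,0,0],
)

```text
time_s: 7.65
eef_pos: [0.5803, -0.2525, 0.2071]
eef_rot: [0.258, -0.121, 0.958, 0.036]
wrist_force: [3.3, 4.3, 0.2]
opening: 0.133
grasp_force: 58.9
```

Call:
play_rows(
  xyz=[
    [0,0,0],
    [0,0,0],
    [0,0,0],
    [0,0,0],
    [0,0,0],
    [0,0,0],
    [0,0,0],
    [0,0,0],
    [0,0,0],
    [0,0,0],
  ],
  rot=[
    [0,0,0],
    [0,0,0],
    [0,0,0],
    [0,0,0],
    [0,0,0],
    [0,0,0],
    [0,0,0],
    [0,0,0],
    [0,0,0],
    [0,0,0],
  ],
  grip=[0,0.3,0.5,0.8,1,1,1,1,1,1],
)

```text
time_s: 8.9
eef_pos: [0.5793, -0.2534, 0.2068]
eef_rot: [0.256, -0.118, 0.959, 0.036]
wrist_force: [0.8, -0.1, -0.3]
opening: 1.002
grasp_force: 0.0
```

```bash
python3 - <<'E'
from h import *
o=readout.get_obs();print(o["q"].round(3),o["opening"])
c,W,E=cloud("wrist");
col=c.astype(int);grey=col.max(2)-col.min(2)<40
x1=x0.copy();x1[:3]=[.6098,-.2436,.1504];x1[:3]+=.0045*frame(*[x1[3],np.pi/6,0])[:,2]
P=W[grey&(np.linalg.norm(W-x1[:3],axis=2)<.13)&(W[...,2]>.08)]
p=(P-x1[:3])@frame(x1[3],np.pi/6,x1[4]);P=P[(np.hypot(p[:,0],p[:,1])<.04)&(p[:,2]>.02)]
s=least_squares(lambda x:sdf(x,P,drum=False),x1,loss="soft_l1",f_scale=.002);print(len(P),s.x.round(4),np.median(abs(sdf(s.x,P,drum=False))))
print(rel(tool(s.x,.059,0),o))
E
```

```text
[-0.84   0.117  1.815  0.548  1.027 -2.902] 1.001584600551684
12987 [ 0.6069 -0.2453  0.1541  3.415   3.3771] 0.0005486528635396046
([1.4, 0.3, 0.9], [-0.006, 0.0, 0.011])
```

The lid followed and climbed about 4.3 mm. I now turn the open fingers back half a turn.

Call:
play_rows(
  xyz=[
    [0,0,0],
    [0,0,0],
    [0,0,0],
    [0,0,0],
    [0,0,0],
    [0,0,0],
    [0,0,0],
    [0,0,0],
    [0,0,0],
    [0,0,0],
  ],
  rot=[
    [0,0,0.17],
    [0,0,0.34],
    [0,0,0.51],
    [0,0,0.68],
    [0,0,0.85],
    [0,0,1.02],
    [0,0,1.19],
    [0,0,1.36],
    [0,0,1.5],
    [0,0,1.571],
  ],
  grip=[1,1,1,1,1,1,1,1,1,1],
)

```text
time_s: 10.2
eef_pos: [0.5793, -0.2534, 0.2067]
eef_rot: [0.155, 0.595, 0.761, 0.207]
wrist_force: [-0.3, -0.6, 0.4]
opening: 1.0
grasp_force: 0.0
```

Call:
play_rows(
  xyz=[
    [0,0,0],
    [0,0,0],
    [0,0,0],
    [0,0,0],
    [0,0,0],
    [0,0,0],
    [0,0,0],
    [0,0,0],
    [0,0,0],
    [0,0,0],
  ],
  rot=[
    [0,0,0.17],
    [0,0,0.34],
    [0,0,0.51],
    [0,0,0.68],
    [0,0,0.85],
    [0,0,1.02],
    [0,0,1.19],
    [0,0,1.36],
    [0,0,1.5],
    [0,0,1.571],
  ],
  grip=[1,1,1,1,1,1,1,1,1,1],
)

```text
time_s: 11.45
eef_pos: [0.5793, -0.2533, 0.2067]
eef_rot: [-0.036, 0.959, 0.117, 0.256]
wrist_force: [-0.0, -0.1, -0.0]
opening: 1.001
grasp_force: 0.0
```

Call:
play_rows(
  xyz=[
    [0,0,0],
    [0,0,0],
    [0,0,0],
    [0,0,0],
    [0,0,0],
    [0,0,0],
    [0,0,0],
    [0,0,0],
    [0,0,0],
    [0,0,0],
  ],
  rot=[
    [0,0,0],
    [0,0,0],
    [0,0,0],
    [0,0,0],
    [0,0,0],
    [0,0,0],
    [0,0,0],
    [0,0,0],
    [0,0,0],
    [0,0,0],
  ],
  grip=[0.5,0.3,0.2,0.1,0,0,0,0,0,0],
)

```text
time_s: 12.7
eef_pos: [0.5793, -0.2534, 0.2068]
eef_rot: [-0.036, 0.959, 0.118, 0.256]
wrist_force: [0.7, 0.1, 0.5]
opening: 0.137
grasp_force: 58.9
```

Gripped again; second half turn.

Call:
play_rows(
  xyz=[
    [0,0,-0.2],
    [0,0,-0.4],
    [0,0,-0.7],
    [0,0,-0.9],
    [0,0,-1.1],
    [0,0,-1.4],
    [0,0,-1.6],
    [0,0,-1.8],
    [0,0,-2.1],
    [0,0,-2.3],
  ],
  rot=[
    [0,0,-0.15],
    [0,0,-0.3],
    [0,0,-0.46],
    [0,0,-0.62],
    [0,0,-0.78],
    [0,0,-0.94],
    [0,0,-1.1],
    [0,0,-1.26],
    [0,0,-1.42],
    [0,0,-1.57],
  ],
  grip=[0,0,0,0,0,0,0,0,0,0],
)

```text
time_s: 13.95
eef_pos: [0.5788, -0.2537, 0.2093]
eef_rot: [0.157, 0.593, 0.762, 0.207]
wrist_force: [2.7, 1.1, 0.5]
opening: 0.137
grasp_force: 58.7
```

Call:
play_rows(
  xyz=[
    [0,0,-0.2],
    [0,0,-0.4],
    [0,0,-0.7],
    [0,0,-0.9],
    [0,0,-1.1],
    [0,0,-1.4],
    [0,0,-1.6],
    [0,0,-1.8],
    [0,0,-2.1],
    [0,0,-2.3],
  ],
  rot=[
    [0,0,-0.15],
    [0,0,-0.3],
    [0,0,-0.46],
    [0,0,-0.62],
    [0,0,-0.78],
    [0,0,-0.94],
    [0,0,-1.1],
    [0,0,-1.26],
    [0,0,-1.42],
    [0,0,-1.57],
  ],
  grip=[0,0,0,0,0,0,0,0,0,0],
)

```text
time_s: 15.2
eef_pos: [0.5773, -0.2535, 0.2108]
eef_rot: [0.257, -0.12, 0.958, 0.036]
wrist_force: [1.7, 2.0, 0.3]
opening: 0.135
grasp_force: 58.8
```

Call:
play_rows(
  xyz=[
    [0,0,0],
    [0,0,0],
    [0,0,0],
    [0,0,0],
    [0,0,0],
    [0,0,0],
    [0,0,0],
    [0,0,0],
    [0,0,0],
    [0,0,0],
  ],
  rot=[
    [0,0,0],
    [0,0,0],
    [0,0,0],
    [0,0,0],
    [0,0,0],
    [0,0,0],
    [0,0,0],
    [0,0,0],
    [0,0,0],
    [0,0,0],
  ],
  grip=[0,0.3,0.5,0.8,1,1,1,1,1,1],
)

```text
time_s: 16.45
eef_pos: [0.5771, -0.254, 0.2107]
eef_rot: [0.256, -0.117, 0.959, 0.036]
wrist_force: [-0.6, 0.7, -0.2]
opening: 0.998
grasp_force: 0.0
```

```bash
cat > look.py <<'E'
from h import *
import sys
o=readout.get_obs();print(o["q"].round(3),o["opening"])
c,W,E=cloud("wrist");fl=int(sys.argv[1])
col=c.astype(int);grey=col.max(2)-col.min(2)<40
x1=x0.copy();x1[:3]=[.6098,-.2436,.1504];x1[:3]+=float(sys.argv[2])*frame(*[x1[3],np.pi/6,0])[:,2]
P=W[grey&(np.linalg.norm(W-x1[:3],axis=2)<.13)&(W[...,2]>.08)]
p=(P-x1[:3])@frame(x1[3],np.pi/6,x1[4]);P=P[(np.hypot(p[:,0],p[:,1])<.04)&(p[:,2]>.02)]
s=least_squares(lambda x:sdf(x,P,drum=False),x1,loss="soft_l1",f_scale=.002);print(len(P),s.x.round(4),np.median(abs(sdf(s.x,P,drum=False))))
print(rel(tool(s.x,.059,fl),o))
E
python3 look.py 0 .009
```

```text
[-0.844  0.109  1.815  0.547  1.036 -2.899] 0.9976942819337278
12845 [ 0.6061 -0.2465  0.1577  3.4553  3.3855] 0.0004030525944126867
([0.5, -1.8, 1.9], [-0.026, 0.001, 0.006])
```

The climb is now about 8.5 mm and the bar is still aligned. Regrip for the last half turn.

Call:
play_rows(
  xyz=[
    [0,0,0],
    [0,0,0],
    [0,0,0],
    [0,0,0],
    [0,0,0],
    [0,0,0],
    [0,0,0],
    [0,0,0],
    [0,0,0],
    [0,0,0],
  ],
  rot=[
    [0,0,0.17],
    [0,0,0.34],
    [0,0,0.51],
    [0,0,0.68],
    [0,0,0.85],
    [0,0,1.02],
    [0,0,1.19],
    [0,0,1.36],
    [0,0,1.5],
    [0,0,1.571],
  ],
  grip=[1,1,1,1,1,1,1,1,1,1],
)

```text
time_s: 17.75
eef_pos: [0.5771, -0.254, 0.2107]
eef_rot: [0.155, 0.596, 0.76, 0.207]
wrist_force: [-0.1, 0.4, 0.2]
opening: 0.996
grasp_force: 0.0
```

Call:
play_rows(
  xyz=[
    [0,0,0],
    [0,0,0],
    [0,0,0],
    [0,0,0],
    [0,0,0],
    [0,0,0],
    [0,0,0.5],
    [0,0,1],
    [0,0,1],
    [0,0,1],
  ],
  rot=[
    [0,0,0.17],
    [0,0,0.34],
    [0,0,0.51],
    [0,0,0.68],
    [0,0,0.85],
    [0,0,1.02],
    [0,0,1.19],
    [0,0,1.36],
    [0,0,1.5],
    [0,0,1.571],
  ],
  grip=[1,1,1,1,1,1,1,1,1,1],
)

```text
time_s: 19.0
eef_pos: [0.5775, -0.2538, 0.2098]
eef_rot: [-0.037, 0.959, 0.116, 0.256]
wrist_force: [0.2, 0.1, -0.2]
opening: 0.999
grasp_force: 0.0
```

Call:
play_rows(
  xyz=[
    [0,0,0],
    [0,0,0],
    [0,0,0],
    [0,0,0],
    [0,0,0],
    [0,0,0],
    [0,0,0],
    [0,0,0],
    [0,0,0],
    [0,0,0],
  ],
  rot=[
    [0,0,0],
    [0,0,0],
    [0,0,0],
    [0,0,0],
    [0,0,0],
    [0,0,0],
    [0,0,0],
    [0,0,0],
    [0,0,0],
    [0,0,0],
  ],
  grip=[0.5,0.3,0.2,0.1,0,0,0,0,0,0],
)

```text
time_s: 20.25
eef_pos: [0.5776, -0.254, 0.21]
eef_rot: [-0.036, 0.959, 0.117, 0.256]
wrist_force: [-0.7, -0.7, 1.7]
opening: 0.136
grasp_force: 59.3
```

Call:
play_rows(
  xyz=[
    [0,0,-0.2],
    [0,0,-0.4],
    [0,0,-0.7],
    [0,0,-0.9],
    [0,0,-1.1],
    [0,0,-1.4],
    [0,0,-1.6],
    [0,0,-1.8],
    [0,0,-2.1],
    [0,0,-2.3],
  ],
  rot=[
    [0,0,-0.15],
    [0,0,-0.3],
    [0,0,-0.46],
    [0,0,-0.62],
    [0,0,-0.78],
    [0,0,-0.94],
    [0,0,-1.1],
    [0,0,-1.26],
    [0,0,-1.42],
    [0,0,-1.57],
  ],
  grip=[0,0,0,0,0,0,0,0,0,0],
)

```text
time_s: 21.5
eef_pos: [0.5766, -0.2541, 0.2121]
eef_rot: [0.156, 0.594, 0.762, 0.207]
wrist_force: [-0.1, -1.5, 1.8]
opening: 0.136
grasp_force: 59.2
```

Call:
play_rows(
  xyz=[
    [0,0,-0.2],
    [0,0,-0.4],
    [0,0,-0.7],
    [0,0,-0.9],
    [0,0,-1.1],
    [0,0,-1.4],
    [0,0,-1.6],
    [0,0,-1.8],
    [0,0,-2.1],
    [0,0,-2.3],
  ],
  rot=[
    [0,0,-0.15],
    [0,0,-0.3],
    [0,0,-0.46],
    [0,0,-0.62],
    [0,0,-0.78],
    [0,0,-0.94],
    [0,0,-1.1],
    [0,0,-1.26],
    [0,0,-1.42],
    [0,0,-1.57],
  ],
  grip=[0,0,0,0,0,0,0,0,0,0],
)

```text
time_s: 22.75
eef_pos: [0.5757, -0.2539, 0.2142]
eef_rot: [0.257, -0.119, 0.958, 0.036]
wrist_force: [0.7, 0.1, 2.1]
opening: 0.136
grasp_force: 59.2
```

```bash
python3 look.py 0 .013
```

```text
[-0.847  0.102  1.815  0.546  1.043 -2.901] 0.13573297400725373
26003 [ 0.5801 -0.2525  0.1924  3.3794  4.6086] 0.004860524338100554
([6.8, 0.9, -37.9], [0.011, 0.009, -1.224])
```

The wrist fit is fooled by the closed fingers, so I ignore it. Commanded turn is 1.5 turns and forces are low. I start with a slow lift along the axis.

Call:
play_rows(
  xyz=[
    [0,0,-0.5],
    [0,0,-1],
    [0,0,-2],
    [0,0,-3],
    [0,0,-4],
    [0,0,-5],
    [0,0,-6],
    [0,0,-7],
    [0,0,-8],
    [0,0,-9],
  ],
  rot=[
    [0,0,0],
    [0,0,0],
    [0,0,0],
    [0,0,0],
    [0,0,0],
    [0,0,0],
    [0,0,0],
    [0,0,0],
    [0,0,0],
    [0,0,0],
  ],
  grip=[0,0,0,0,0,0,0,0,0,0],
)

```text
time_s: 24.05
eef_pos: [0.5707, -0.2554, 0.2214]
eef_rot: [0.256, -0.116, 0.959, 0.037]
wrist_force: [2.7, 4.3, -2.6]
opening: 0.138
grasp_force: 58.7
```

The thread is free; lift clear.

Call:
play_rows(
  xyz=[
    [0,0,-5],
    [0,0,-11],
    [0,0,-17],
    [0,0,-23],
    [0,0,-30],
    [0,0,-38],
    [0,0,-46],
    [0,0,-54],
    [0,0,-60],
    [0,0,-60],
  ],
  rot=[
    [0,0,0],
    [0,0,0],
    [0,0,0],
    [0,0,0],
    [0,0,0],
    [0,0,0],
    [0,0,0],
    [0,0,0],
    [0,0,0],
    [0,0,0],
  ],
  grip=[0,0,0,0,0,0,0,0,0,0],
)

```text
time_s: 25.3
eef_pos: [0.542, -0.2637, 0.2742]
eef_rot: [0.257, -0.116, 0.959, 0.036]
wrist_force: [0.2, 0.2, -1.7]
opening: 0.135
grasp_force: 58.9
```

```bash
python3 - <<'E'
from h import *
o=readout.get_obs();print(o["q"].round(3),o["wrist_force"],o["torque"])
c,W,E=cloud("side");save("s2.png",c[60:420,100:640]);M=T(o)
# fit lid in side+top cloud: only points in a tool-frame volume of the lid
Ps=[]
for Wc,cc in((W,c),cloud("top")[1::-1]):
    p=(Wc-M[:3,3])@M[:3,:3]; k=cc.astype(int)
    m=(abs(p[...,0])<.045)&(abs(p[...,1])<.045)&(p[...,2]>.02)&(p[...,2]<.075)&(k.max(2)-k.min(2)<40)
    Ps.append(Wc[m]);print(m.sum())
P=np.concatenate(Ps)
# lid pose relative to the tool: offsets dx,dz and pitch about tool x / y
def f(v):
    p=(P-M[:3,3])@M[:3,:3]; p=(p-np.array(v[:3]))@R.from_rotvec([v[3],v[4],0]).as_matrix()
    q=p*[1,-1,-1]
    return np.minimum(cyl(q,.0335,0,.037),box(q,(0,0,.054),(.025,.007,.017)))
s=least_squares(f,[0,0,.059,0,0],loss="soft_l1",f_scale=.002);print(s.x.round(4),np.median(abs(f(s.x))))
E
```

```text
[-0.912 -0.012  1.806  0.522  1.18  -2.886] [ 0.20788364  0.2191492  -1.68310804] [-0.11870359  0.52646186  0.00496596]
864
1141
[0.002  0.0005 0.0606 0.0005 0.0103] 0.0009393736258462709
```

View pics/s2.png

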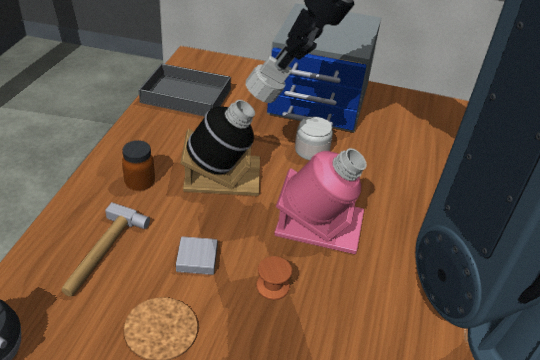

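The lid hangs free in the fingers, at about (268,80) in the crop, and sits square in the grip. Now I compute the carry to the pad.

```bash
cat > place.py <<'E'
from h import *
import sys
o=readout.get_obs();M=T(o)
off=np.array([.002,.0005,.0606]);L=R.from_rotvec([.0005,.0103,0])
a=M[:3,:3]@L.as_matrix()[:,2]
Q=R.from_rotvec(np.cross(a,[0,0,-1])/np.linalg.norm(np.cross(a,[0,0,-1]))*np.arccos(-a[2]))
G=np.eye(4);G[:3,:3]=Q.as_matrix()@M[:3,:3]
for h in map(float,sys.argv[1:]):
    G[:3,3]=np.array([.605,.168,.006+h])-G[:3,:3]@off
    print(h,rel(G,o),G[:3,3].round(4))
j1=.27;m=R.from_euler('z',-j1)*R.from_matrix(G[:3,:3])*R.from_euler('z',-np.pi/2);print("j6~",m.as_euler('ZYZ'),o["q"].round(2))
E
python3 place.py .2 .1
```

```text
0.2 ([-139.0, 402.7, 93.0], [0.011, 0.513, 0.0]) [0.6065 0.1678 0.2666]
0.1 ([-89.0, 401.6, 179.6], [0.011, 0.513, 0.0]) [0.6065 0.1678 0.1666]
j6~ [ 0.01980867  3.13128052 -1.52229071] [-0.91 -0.01  1.81  0.52  1.18 -2.89]
```

Call:
play_rows(
  xyz=[
    [-6,0,-10],
    [-14,0,-25],
    [-22,0,-39],
    [-26,15,-34],
    [-33,38,-27],
    [-40,62,-19],
    [-48,88,-10],
    [-55,113,-2],
    [-62,138,6],
    [-69,161,14],
  ],
  rot=[
    [0,0,0],
    [0,0,0],
    [0,0,0],
    [0,0.02,0],
    [0.001,0.05,0],
    [0.002,0.08,0],
    [0.002,0.11,0],
    [0.003,0.14,0],
    [0.004,0.17,0],
    [0.004,0.2,0],
  ],
  grip=[0,0,0,0,0,0,0,0,0,0],
)

```text
time_s: 26.65
eef_pos: [0.5683, -0.0903, 0.2992]
eef_rot: [0.16, -0.119, 0.98, 0.022]
wrist_force: [0.3, 0.6, -1.5]
opening: 0.135
grasp_force: 58.9
```

```bash
python3 place.py .15
```

```text
0.15 ([-67.1, 241.0, 111.1], [0.005, 0.314, 0.0]) [0.6065 0.1678 0.2166]
j6~ [ 0.01992656  3.13128052 -1.52229071] [-0.49 -0.07  1.76  0.23  1.22 -2.36]
```

Call:
play_rows(
  xyz=[
    [-7,25,11],
    [-15,55,24],
    [-24,87,39],
    [-34,120,55],
    [-43,153,70],
    [-52,185,85],
    [-59,212,98],
    [-64,230,106],
    [-67,241,111],
    [-67,241,111],
  ],
  rot=[
    [0,0.03,0],
    [0,0.07,0],
    [0.001,0.11,0],
    [0.002,0.15,0],
    [0.003,0.19,0],
    [0.004,0.23,0],
    [0.005,0.27,0],
    [0.005,0.3,0],
    [0.005,0.314,0],
    [0.005,0.314,0],
  ],
  grip=[0,0,0,0,0,0,0,0,0,0],
)

```text
time_s: 27.9
eef_pos: [0.606, 0.1675, 0.2156]
eef_rot: [0.005, -0.121, 0.993, 0.002]
wrist_force: [1.2, 0.4, -1.3]
opening: 0.135
grasp_force: 58.9
```

```bash
python3 - <<'E'
from h import *
o=readout.get_obs();M=T(o);print(M[:3,3],o["wrist_force"])
Ps=[]
for n in("side","top"):
    cc,Wc,_=cloud(n);p=(Wc-M[:3,3])@M[:3,:3]; k=cc.astype(int)
    m=(abs(p[...,0])<.045)&(abs(p[...,1])<.045)&(p[...,2]>.02)&(p[...,2]<.075)&(k.max(2)-k.min(2)<40)
    Ps.append(Wc[m]);print(m.sum())
P=np.concatenate(Ps)
def f(v):
    p=(P-M[:3,3])@M[:3,:3]; p=(p-np.array(v[:3]))@R.from_rotvec([v[3],v[4],0]).as_matrix()
    q=p*[1,-1,-1]
    return np.minimum(cyl(q,.0335,0,.037),box(q,(0,0,.054),(.025,.007,.017)))
s=least_squares(f,[0,0,.059,0,0],loss="soft_l1",f_scale=.002);print(s.x.round(4),np.median(abs(f(s.x))))
print("lid",M[:3,3]+M[:3,:3]@s.x[:3],"axis",M[:3,:3]@R.from_rotvec([s.x[3],s.x[4],0]).as_matrix()[:,2])
E
python3 place.py .01 0
```

```text
[0.60601109 0.16751618 0.21555075] [ 1.16045396  0.44251517 -1.31367594]
1389
627
[0.0018 0.0001 0.0608 0.0172 0.0169] 0.0007116830876917127
lid [0.60477362 0.16742626 0.15475091] axis [-0.00309216 -0.01644788 -0.99985994]
0.01 ([0.6, 1.0, 139.3], [0.001, 0.0, -0.0]) [0.6065 0.1678 0.0766]
0.0 ([0.7, 1.0, 149.3], [0.001, 0.0, -0.0]) [0.6065 0.1678 0.0666]
j6~ [ 0.01988364  3.13128052 -1.52229071] [ 0.08  0.3   1.49  0.    1.35 -1.74]
```

Upright to within 0.02 rad and centred. Lower to about 9 mm above the pad, then more slowly.

Call:
play_rows(
  xyz=[
    [0,0,10],
    [0,0,27],
    [0,0,46],
    [0,0,66],
    [0,0,86],
    [0,0,104],
    [0,0,120],
    [0,0,132],
    [0,0,139],
    [0,0,140],
  ],
  rot=[
    [0,0,0],
    [0,0,0],
    [0,0,0],
    [0,0,0],
    [0,0,0],
    [0,0,0],
    [0,0,0],
    [0,0,0],
    [0,0,0],
    [0,0,0],
  ],
  grip=[0,0,0,0,0,0,0,0,0,0],
)

```text
time_s: 29.25
eef_pos: [0.607, 0.1676, 0.075]
eef_rot: [0.005, -0.121, 0.993, 0.002]
wrist_force: [-0.3, 1.6, -2.1]
opening: 0.138
grasp_force: 58.9
```

Call:
play_rows(
  xyz=[
    [0,0,0.5],
    [0,0,1],
    [0,0,2],
    [0,0,3],
    [0,0,4],
    [0,0,5],
    [0,0,6],
    [0,0,7],
    [0,0,7.5],
    [0,0,7.5],
  ],
  rot=[
    [0,0,0],
    [0,0,0],
    [0,0,0],
    [0,0,0],
    [0,0,0],
    [0,0,0],
    [0,0,0],
    [0,0,0],
    [0,0,0],
    [0,0,0],
  ],
  grip=[0,0,0,0,0,0,0,0,0,0],
)

```text
time_s: 30.5
eef_pos: [0.6071, 0.1676, 0.0678]
eef_rot: [0.005, -0.121, 0.993, 0.002]
wrist_force: [-0.6, 0.4, -2.9]
opening: 0.135
grasp_force: 58.9
```

Not yet in contact; lower 2 mm more.

Call:
play_rows(
  xyz=[
    [0,0,0.2],
    [0,0,0.4],
    [0,0,0.6],
    [0,0,0.8],
    [0,0,1],
    [0,0,1.2],
    [0,0,1.4],
    [0,0,1.6],
    [0,0,1.8],
    [0,0,1.8],
  ],
  rot=[
    [0,0,0],
    [0,0,0],
    [0,0,0],
    [0,0,0],
    [0,0,0],
    [0,0,0],
    [0,0,0],
    [0,0,0],
    [0,0,0],
    [0,0,0],
  ],
  grip=[0,0,0,0,0,0,0,0,0,0],
)

```text
time_s: 31.75
eef_pos: [0.6074, 0.1675, 0.0665]
eef_rot: [0.005, -0.121, 0.993, 0.001]
wrist_force: [-0.6, -2.0, 3.5]
opening: 0.137
grasp_force: 59.5
```

Contact is at about +5 N. I open slowly, then withdraw straight up.

Call:
play_rows(
  xyz=[
    [0,0,0],
    [0,0,0],
    [0,0,0],
    [0,0,0],
    [0,0,0],
    [0,0,0],
    [0,0,0],
    [0,0,0],
    [0,0,0],
    [0,0,0],
  ],
  rot=[
    [0,0,0],
    [0,0,0],
    [0,0,0],
    [0,0,0],
    [0,0,0],
    [0,0,0],
    [0,0,0],
    [0,0,0],
    [0,0,0],
    [0,0,0],
  ],
  grip=[0.15,0.2,0.25,0.3,0.4,0.5,0.6,0.7,0.7,0.7],
)

```text
time_s: 33.0
eef_pos: [0.6071, 0.1676, 0.0661]
eef_rot: [0.005, -0.121, 0.993, 0.001]
wrist_force: [0.1, 0.4, -0.0]
opening: 0.698
grasp_force: 0.0
```

Call:
play_rows(
  xyz=[
    [0,0,-3],
    [0,0,-10],
    [0,0,-22],
    [0,0,-38],
    [0,0,-56],
    [0,0,-75],
    [0,0,-92],
    [0,0,-105],
    [0,0,-110],
    [0,0,-110],
  ],
  rot=[
    [0,0,0],
    [0,0,0],
    [0,0,0],
    [0,0,0],
    [0,0,0],
    [0,0,0],
    [0,0,0],
    [0,0,0],
    [0,0,0],
    [0,0,0],
  ],
  grip=[0.7,0.7,0.7,0.7,0.7,0.7,0.7,0.7,0.7,0.7],
)

```text
time_s: 34.25
eef_pos: [0.6061, 0.1671, 0.1761]
eef_rot: [0.005, -0.121, 0.993, 0.001]
wrist_force: [-0.3, -0.3, 0.6]
opening: 0.698
grasp_force: 0.0
```

```bash
python3 - <<'E'
from h import *
c,W,E=cloud("side");save("s3.png",c[220:480,60:460])
k=c.astype(int);m=(k.max(2)-k.min(2)<40)&(np.linalg.norm(W-[.605,.168,.04],axis=2)<.06)&(W[...,2]>.015)
P=W[m];print(m.sum(),P[:,2].max())
f=lambda v:np.minimum(cyl((P-v[:3])@R.from_rotvec([v[3],v[4],0]).as_matrix(),.0335,0,.037),box((P-v[:3])@R.from_rotvec([v[3],v[4],0]).as_matrix()@R.from_euler('z',v[5]).as_matrix(),(0,0,.054),(.025,.007,.017)))
best=min((least_squares(f,[.605,.168,.006,0,0,y],loss="soft_l1",f_scale=.002) for y in(0,.7,1.4,2.1,2.8)),key=lambda s:s.cost)
print(best.x.round(4),np.median(abs(f(best.x))))
E
```

```text
1477 0.079234242619449
[ 0.6056  0.1676  0.0051 -0.0077 -0.0057  0.2407] 0.0007072985927829619
```

View pics/s3.png

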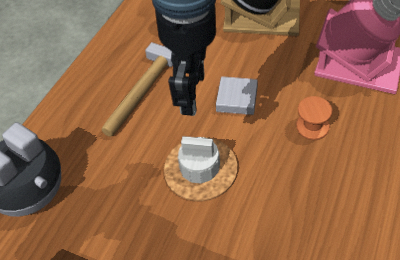

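The picture shows the lid standing upright at about (199,160), central on the pad, with the gripper clear. Handing in.

```bash
python3 -c "
from bench import ctrl
print(ctrl.hand_in())"
```

```text
the job is handed in; nothing more can be done
None
```

I unscrewed the lid 1.5 turns with low forces and lifted it clear; it now stands upright within about 1 mm of the cork pad's centre, released, with nothing else moved as far as I could see, and the job is handed in (no verdict was returned).

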